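# Zero the photometer, then hold the sample cell in its light path

### The arm

A 6-joint arm with a two-finger parallel gripper is mounted at the origin on a cart in front of the work surface, level with it; the furniture and walls round the work are solid. World frame = base frame: x ahead of the robot, y to its left, z up, the work surface at z = 0. Lengths are in m, angles in rad, forces in N, time in s.
With the tool pointing down it reaches from about 0.375 to 0.925 m from the base axis. Payload 5.7 kg.
Tool frame: the origin (TCP) lies midway between the tips of the shut fingers; the grasp point (between the pads) lies behind it (bot.grip_point_offset is the z of the grasp point in the tool frame, in m); z points along the fingers, y is the line along which they close (so a half turn about z gives the same grasp; the last joint's range is limited). The gripper opens to 88 mm and grips with 3 to 60 N. Pads are 20 mm wide; open, the fingers measure 115 mm over their backs; the gripper's body (75 mm by 178 mm) begins 61 mm behind the grasp point.
Start: joints at [1.004, 0.359, 1.51, -0, 1.272, -0.115], TCP at [0.262, 0.54, 0.223] pointing down, gripper open.
Joint ranges: [-2.97, 2.97], [-1.01, 2.36], [0.21, 2.38], [-0.96, 4.11], [0.2, 2.71], [-2.98, 2.98]. Speed limits (rad/s): [2.39, 2.39, 3.14, 3.14, 3.14, 3.14].

### API

Orientations are given as a unit quaternion [x, y, z, w].
In Python, from plant import bot gives the robot as it stands.
- The arm moves only by the tool jog_arm, never from a script. Its argument "plan" is a list of rows, each a list of 3 entries, a list of its own where there are three numbers: the shift along the tool's x, y, z in mm, then the turn about the tool's z in rad, then the finger opening in mm, from 0 to 87.8. In form: [[[dx, dy, dz], yaw, hand], ...]. A call has 1 to 5 rows; each row is the pose to reach, as a shift and turn from the pose commanded when the call began, along the tool's axes at that moment; what a row does not reach only later rows make up. A row lasts 1/12 s, in which the tool goes at most 41.7 mm and 7.16 degrees, less where a joint would pass 70% of its speed; a pose out of reach is approached as far as the arm can. A call with a gripper value outside its range is refused whole. The fingers move at their own pace and stop on an object; the grip force is fixed at half the most. Time passes only in rows, so rows that repeat a pose let the fingers close. It gives the time, the measured TCP pose, the force, the opening and the grip force at its end, in the units of the state.
- bot.read_state(): the state, without advancing time (a new reading comes with each control period).
- bot.grab_frame(name): name is "scene" or "top"; returns a dict with "color" (384x512x3 uint8, blue, green, red), "range_z" (384x512 float32, m along the optical axis (not along the pixel's ray), 0 where there is no reading), "fovy" (degrees; the focal length in pixels is half the picture's height over the tangent of half this angle, whatever the lens; pixels are square), "cx", "cy" (the principal point, pixels), "rvec" (rotation vector, rad) and "tvec" (3), from world to camera coordinates, as OpenCV has them. Camera axes: x right, y down, z forward; pixel columns grow to the right and rows downward; lengths in m; the calibration is good to about 2 mm. A picture is of the moment at which its call begins.
- bot.job_done(): hands the job in; it is judged then, once.
The state is a dict: "time_s": time; "q": joint angles; "qvel": joint speeds; "joint_efforts": joint torques, N m; "tool_pos": TCP position; "orientation": TCP orientation; "contact_force": force on the tool from outside, world axes, zero at the start; "wrist_torque": the same for the moment, N m; "gripper_width": finger opening in m; "grasp_force": force on a finger pad.
Only numpy, scipy, OpenCV 4.12 (cv2) and the standard library are available. Lean on these libraries where they do the work, as an engineer would, in place of code of your own. Each camera call takes 0.05 s, during which the arm holds its last target. There are 200 camera calls.

### The job

First zero the photometer on an empty beam: while both glass cells still stand in the blue rack, press the red-topped spring plunger on the photometer all the way down to its stop and let it come back up. Then grip the cell with the red stopper by its two wide frosted faces only (never let the fingers touch the clear windows, nor grip the stopper), lift it out of the rack, and hold it upright in the light path midway between the photometer's two lenses, the clear windows squarely facing the lenses and the middle of the glass on the beam, touching nothing but the gripper. The program finishes while still holding it there, steady; leave the white-stoppered cell in the rack and the things around undisturbed.

Things in the scene. Friction and masses are not known exactly. Their poses are not given: they have to be found in the camera images.
- sample_center (a point): middle of the glass (30 mm above its underside) of the loose sample cell with the RED stopper, 41 g. Glass 30 mm along own x, 18 mm along own y, 60 mm tall; stopper 26x14 mm, its top 42 mm above this point. The wide white FROSTED faces look along +-y, 18 mm apart: grip these. The CLEAR windows look along +-x; light goes through along x. A half turn about z makes no difference.
- sample: the same sample cell; origin at the centre of its underside, same axes (x through the windows, y through the frosted faces, z up). It starts upright in a rack pocket, 15 mm deep in it, its underside 30 mm above the surface; the upper 45 mm of the glass is exposed.
- sample_windows: the sample cell's two clear windows (13 mm wide, on its +-x faces), part of the sample cell, same origin and axes as sample; the fingers must not touch them.
- sample_stopper: the sample cell's red stopper, 26x14x12 mm on top of the glass, fixed to it, set in 2 mm from the frosted faces; same origin and axes as sample. Not to be gripped.
- blank_center (a point): centre of the other cell, with the WHITE stopper, same size and axes as the sample cell, in the other pocket; it stays there.
- rack: blue rack, fixed, 115 (own x) by 38 (own y) by 45 mm high, origin at the centre of its underside; two pockets 15 mm deep at x = -27.5 and +27.5 mm, 1.5 mm play round a cell. Cells stand with their x along the rack's x; which cell is in which pocket varies. Just beyond it lies the evaporator's 40 mm high base plate.
- photometer: white and blue photometer, fixed, origin at the centre of the underside of its base plate. Beam along own x. Lamp and detector posts, 56 mm wide (y), 125 mm high, with lens faces 80 mm apart (x = -40 and +40 mm); between them only the 14 mm high base plate. On the +y side (y = 33 to 85 mm) is a 36 mm high, 166 mm long control box with the plunger.
- beam_mid (a point): middle of the light path, half-way between the two lenses, 100 mm above the surface; axes of the photometer (x along the beam, z up). The middle of the sample cell belongs here.
- plunger_top (a point): top of the plunger's red mushroom head, 27 mm in diameter, 62 mm above the surface when up; it moves down with the plunger.
- zero_plunger (a joint): plunger travel in m: 0 is up, 0.010 is fully down at its hard stop. The spring pushes back with 1.5 N at the top and 4 N at the stop and returns it when let go.
- vial_2: bystander: white-capped vial, 21 mm wide, 57 mm tall; origin at the centre of its underside as it stands
- lab_timer: bystander: white lab timer lying flat, 70x64x16 mm; origin at the centre of its underside as it stands
- tape_roll: bystander: roll of beige tape lying flat, 78 mm wide, 19 mm high; origin at the centre of its underside as it stands
- marker_a: bystander: red and white marker pen lying flat, 135 mm long, 16 mm thick; origin at the centre of its underside as it stands
Not all that is in view belongs to the job. What is shaped like the sample but purple or yellow is not meant.

How it is judged:
By the outcome, as a careful person would: the job done as asked, in the order asked, and still so for the second after the job is handed in, while the arm keeps its last pose, push and grip.
It also fails if it takes over 51 s, if anything falls off the work surface, if the arm or the gripper's body presses on something with over 40 N, if the wrist force passes 120 N, or if a joint passes its speed limit or range.

## Working session

There is one attempt and no reset: what is moved stays moved. The work goes in short steps, Python scripts to look and compute and a tool call to move; the robot and the scene stay as the last step left them, time stands still between calls to the robot, and variables do not carry over. Pictures are saved under pics/ and viewed, at most 10 in all, crops included, and the job is handed in when it is done.

Besides the shell and the picture viewer there is one more tool, called after "Call:" by a JSON object that holds its "op" and its "data". jog_arm: Moves the arm, as the interface text tells. Its arguments: {"type":"object","properties":{"plan":{"type":"array"}},"required":["plan"]}

```bash
mkdir -p pics; ls; cat > h.py <<'E'
import numpy as np, cv2, pickle
from plant import bot
def grab(n):
    f=bot.grab_frame(n); pickle.dump(f,open(f'pics/{n}.pkl','wb')); return f
def cam(f):
    h=f['color'].shape[0]; F=h/2/np.tan(np.radians(f['fovy'])/2)
    K=np.array([[F,0,f['cx']],[0,F,f['cy']],[0,0,1.]])
    R=cv2.Rodrigues(np.array(f['rvec'],float))[0]; return K,R,np.array(f['tvec'],float).ravel()
def world(f):
    K,R,t=cam(f); v,u=np.mgrid[:f['color'].shape[0],:f['color'].shape[1]]
    z=f['range_z']; p=np.stack([(u-K[0,2])/K[0,0]*z,(v-K[1,2])/K[1,1]*z,z],-1)
    W=(p-t)@R; W[z==0]=np.nan; return W
def proj(f,P):
    K,R,t=cam(f); c=np.asarray(P)@R.T+t; c=c@K.T; return c[...,:2]/c[...,2:]
E
python3 - <<'E'
from h import *
s=bot.read_state();print(s,bot.grip_point_offset)
for n in('scene','top'):
    f=grab(n);cv2.imwrite(f'pics/{n}0.png',cv2.resize(f['color'],(800,600),interpolation=cv2.INTER_CUBIC))
    K,R,t=cam(f);print(n,f['fovy'],f['cx'],f['cy'],-R.T@t,R[2])
E
```

```text
pics
{'time_s': 0.0, 'q': array([ 1.00391899e+00,  3.59519048e-01,  1.51141624e+00, -6.66929076e-05,
        1.27251688e+00, -1.15098996e-01]), 'qvel': array([-9.58989625e-05,  9.51085729e-04,  9.92096043e-04, -1.05671978e-03,
        2.50345851e-04, -4.51848496e-04]), 'joint_efforts': array([ 8.19237175e-04, -5.15375447e+01, -2.70723277e+01,  6.74412190e-02,
        3.55208956e-02, -1.75501514e-04]), 'tool_pos': array([0.26159255, 0.53919964, 0.22180741]), 'orientation': array([ 2.23963355e-01,  9.74597122e-01, -8.86880331e-04, -2.80897091e-04]), 'contact_force': array([-0.33237702,  0.56916461,  0.42368802]), 'wrist_torque': array([ 0.02244452, -0.05268834,  0.01014462]), 'grasp_force': 0.0, 'gripper_width': 0.08735671577457331} -0.0187
scene 45.84872550161593 261.1972734183152 196.7208830135684 [-0.61420492  1.24346715  0.76222897] [ 0.64826314 -0.64200199 -0.40937556]
top 48.56904657104338 252.35018712693235 188.05123996629888 [0.27693423 0.16966782 1.81388079] [ 0.0938893  -0.00123455 -0.99558188]
```

View pics/scene0.png

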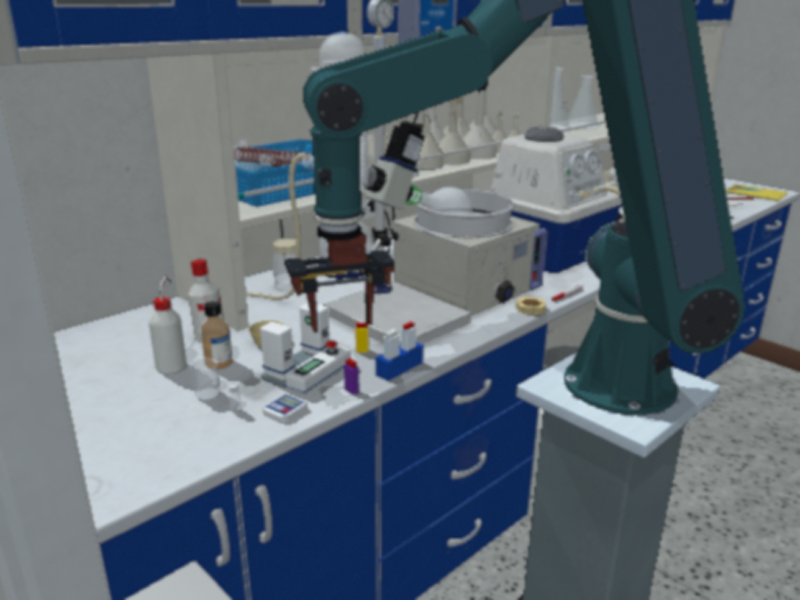

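View pics/top0.png

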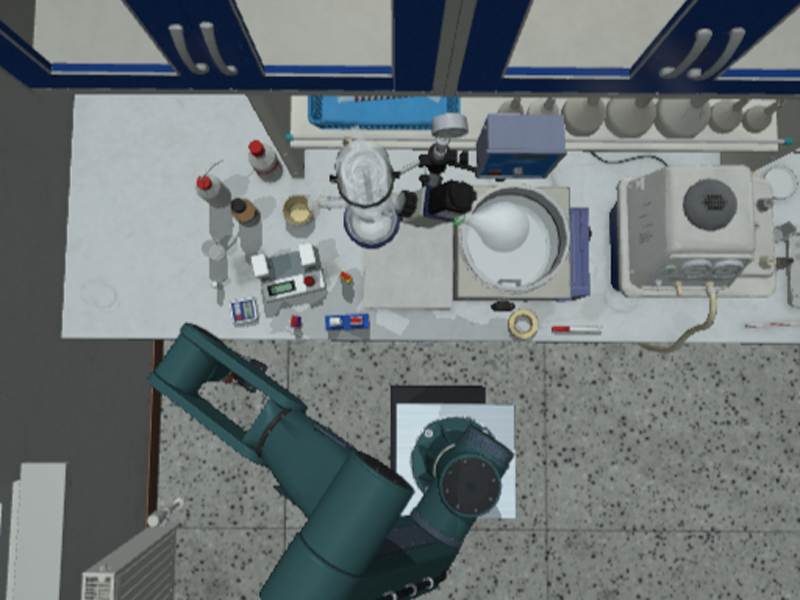

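The scene view shows the photometer (about 300,350), the rack with white- and red-stoppered cells (400,350), and the purple (352,375) and yellow (362,337) decoys. In the top view the plunger is at (309,282), the rack at (347,322) with the red stopper at its right end, and the timer at (243,311).

```bash
python3 - <<'E'
from h import *
out=[]
for n,(u0,u1,v0,v1) in dict(scene=(155,285,190,270),top=(140,240,150,215)).items():
    f=pickle.load(open(f'pics/{n}.pkl','rb'));c=f['color'][v0:v1,u0:u1]
    cv2.imwrite(f'pics/{n}1.png',cv2.resize(c,None,fx=6 if n=='scene' else 8,fy=6 if n=='scene' else 8,interpolation=cv2.INTER_CUBIC))
    W=world(f);hsv=cv2.cvtColor(f['color'],cv2.COLOR_BGR2HSV).astype(int);H,S,V=hsv[...,0],hsv[...,1],hsv[...,2]
    box=np.zeros(H.shape,bool);box[v0:v1,u0:u1]=1
    for nm,m in dict(red=((H<8)|(H>172))&(S>130)&(V>80),blue=(H>100)&(H<125)&(S>120)&(V>50)).items():
        k,l,st,ce=cv2.connectedComponentsWithStats((m&box).astype(np.uint8))
        for i in range(1,k):
            if st[i,4]>5:
                w=W[l==i];w=w[~np.isnan(w[:,0])]
                print(n,nm,st[i],ce[i].round(1),np.median(w,0).round(4),w[:,2].max().round(4))
    # heights
    for lo,hi in((.118,.132),(.03,.039),(.04,.05)):
        m=(W[...,2]>lo)&(W[...,2]<hi)&box;w=W[m]
        if len(w):print(n,lo,len(w),w.mean(0).round(4),w.min(0).round(3),w.max(0).round(3))
E
```

```text
scene red [228 207   7   2  14] [231.  207.5] [0.4829 0.3052 0.0727] 0.075
scene red [259 206   5   4  13] [261.  207.8] [0.3654 0.2733 0.1025] 0.1067
scene red [209 219   6   3  16] [211.2 220. ] [0.4718 0.4036 0.0626] 0.0661
scene red [222 230   6   5  18] [224.3 231.7] [0.3643 0.4367 0.0717] 0.0756
scene blue [241 219  30  24 384] [255.  231.8] [0.3516 0.3141 0.0298] 0.0518
scene blue [244 240  41  30 830] [267.5 258.5] [ 0.3467  0.2499 -0.0918] -0.0462
scene blue [224 262  18   8  82] [235.2 266.6] [ 0.3461  0.4051 -0.061 ] -0.0487
scene 0.118 198 [0.5107 0.4779 0.1252] [0.475 0.37  0.118] [0.56  0.541 0.131]
scene 0.03 958 [0.5031 0.3124 0.0362] [0.344 0.007 0.03 ] [0.773 0.539 0.039]
scene 0.04 1083 [0.4931 0.2398 0.0428] [0.344 0.006 0.04 ] [0.772 0.54  0.05 ]
top red [218 174   6   5  14] [220.5 176. ] [0.4894 0.2988 0.0763] 0.0818
top red [195 177   5   6  24] [197.  179.3] [0.4771 0.3968 0.0617] 0.0719
top red [186 203   4   6  18] [187.7 205.4] [0.3672 0.431  0.0719] 0.0802
top red [225 203   6   3  13] [227.5 204.4] [0.3726 0.2687 0.1005] 0.1108
top blue [229 155  11   3  13] [233.9 156.4] [0.5543 0.2405 0.1676] 0.1739
top blue [154 193   3  11  14] [154.6 198.4] [0.3986 0.581  0.0166] 0.024
top blue [208 201  28  10 153] [222.2 205.9] [0.3675 0.2931 0.0447] 0.058
top 0.118 235 [0.5212 0.4547 0.1247] [0.477 0.374 0.118] [0.564 0.535 0.132]
top 0.03 477 [0.4647 0.3767 0.0351] [0.347 0.223 0.03 ] [0.567 0.643 0.039]
top 0.04 348 [0.4389 0.3383 0.0438] [0.346 0.223 0.04 ] [0.57  0.639 0.05 ]
```

View pics/scene1.png

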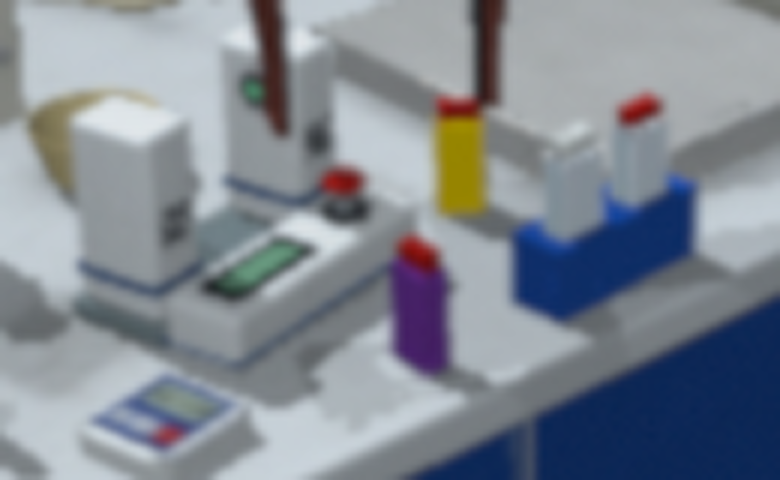

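View pics/top1.png

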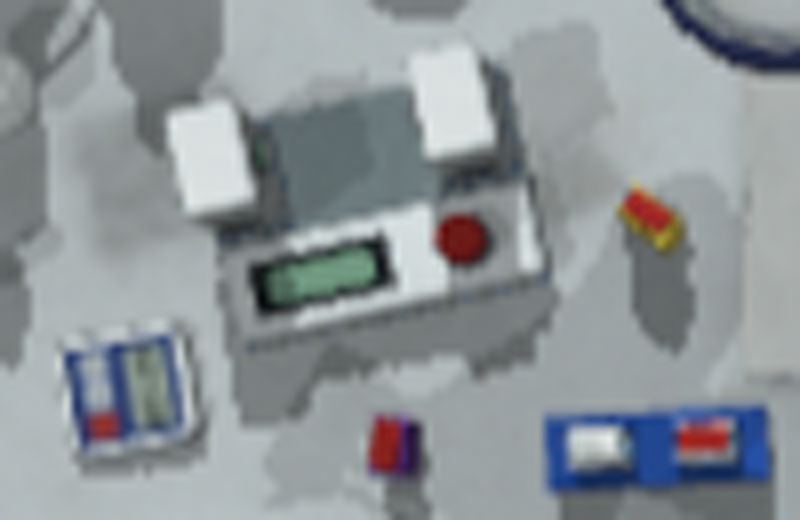

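The crops show the red plunger at top crop (462,238), post tops at (210,155) and (452,100), the rack centre at (657,448) with the red-stoppered cell in its right pocket, and the decoys and timer clear of these. Next I fit the poses at sub-pixel level.

```bash
cat > fit.py <<'E'
from h import *
from scipy.optimize import minimize
S=8
def up(f,box):
    u0,u1,v0,v1=box; c=f['color'][v0:v1,u0:u1]
    return cv2.resize(c,None,fx=S,fy=S,interpolation=cv2.INTER_CUBIC)
def topx(uv,box): return (np.asarray(uv)-[box[0],box[2]]+.5)*S-.5
def unproj(f,px,box,z):
    K,R,t=cam(f); uv=(np.asarray(px,float)+.5)/S-.5+[box[0],box[2]]
    d=np.c_[uv,np.ones(len(uv))]@np.linalg.inv(K).T@R; o=-R.T@t
    return o+d*((z-o[2])/d[:,2])[:,None]
def biggest(m,seed=None):
    k,l,st,_=cv2.connectedComponentsWithStats(m.astype(np.uint8)); 
    i=l[seed[1],seed[0]] if seed else 1+st[1:,4].argmax(); return l==i
def hull(pts,sh):
    m=np.zeros(sh,np.uint8); cv2.fillConvexPoly(m,cv2.convexHull(np.round(pts).astype(np.int32)),1); return m>0
def hsv(c): return cv2.cvtColor(c,cv2.COLOR_BGR2HSV).astype(int)
def boxpts(x,y,a,L,Wd,z0,z1):
    c,s=np.cos(a),np.sin(a)
    return np.array([[x+c*i*L/2-s*j*Wd/2,y+s*i*L/2+c*j*Wd/2,z] for i in(-1,1) for j in(-1,1) for z in(z0,z1)])
def fitbox(fs,masks,boxes,dims,p0):
    def cost(p):
        r=0
        for f,m,b in zip(fs,masks,boxes):
            h=hull(topx(proj(f,boxpts(*p,*dims)),b),m.shape); r+=1-(h&m).sum()/(h|m).sum()
        return r
    best=min((minimize(cost,np.array(p0)+d,method='Nelder-Mead',options=dict(initial_simplex=np.array(p0)+d+np.array([[0,0,0],[.008,0,0],[0,.008,0],[0,0,.1]]))) for d in ([0,0,0],[.003,-.003,.05])),key=lambda r:r.fun)
    return best.x,best.fun
E
python3 - <<'E'
from fit import *
F={n:pickle.load(open(f'pics/{n}.pkl','rb')) for n in('scene','top')}
B=dict(scene=(155,285,190,270),top=(140,240,150,215))
fs,ms,bs=[],[],[]
for n in F:
    c=up(F[n],B[n]);h=hsv(c);H,s,V=h[...,0],h[...,1],h[...,2]
    bl=(H>100)&(H<125)&(s>110)&(V>45)
    if n=='scene': seed=tuple(int(x*8/6) for x in(600,280))
    else: seed=(655,455)
    m=biggest(bl,seed); hl=hull(np.argwhere(m)[:,::-1],m.shape)
    fs.append(F[n]);ms.append(hl);bs.append(B[n])
    print(n,'rack',fitbox([F[n]],[hl],[B[n]],(.115,.038,0,.045),(.3675,.293,1.57)))
    red=((H<8)|(H>170))&(s>110)&(V>60)
    for nm,sd,z in (('plunger',(342,182) if n=='scene' else (462,238),.062),('stopper',(638,108) if n=='scene' else (705,438),.102)):
        if n=='scene': sd=tuple(int(x*8/6) for x in sd)
        mm=biggest(red,sd); p=np.argwhere(mm)[:,::-1]; print(n,nm,len(p),unproj(F[n],p.mean(0)[None],B[n],z).round(4))
        if n=='top': r=cv2.minAreaRect(unproj(F[n],p,B[n],z)[:,:2].astype(np.float32)*1000);print(r)
    if n=='top':
        P=[]
        w=(V>205)&(s<40)
        for sd in((210,155),(452,100)):
            mm=biggest(w,sd);p=np.argwhere(mm)[:,::-1];W=unproj(F[n],p,B[n],.125);P.append(W.mean(0));print('post',len(p),W.mean(0).round(4),cv2.minAreaRect(W[:,:2].astype(np.float32)*1000))
        d=P[1]-P[0];print('mid',(P[0]+P[1])/2,np.linalg.norm(d),np.degrees(np.arctan2(d[1],d[0])))
print('both',fitbox(fs,ms,bs,(.115,.038,0,.045),(.3675,.293,1.57)))
E
```

```text
scene rack (array([0.37250223, 0.29199725, 1.68215306]), np.float64(0.10932627243306858))
scene plunger 1239 [[0.4716 0.403  0.062 ]]
scene stopper 1084 [[0.3663 0.2726 0.102 ]]
top rack (array([0.36998077, 0.29550881, 1.63262276]), np.float64(0.029042070825919808))
top plunger 1744 [[0.4762 0.3961 0.062 ]]
((476.0189514160156, 396.01861572265625), (23.967697143554688, 24.38992691040039), 0.4996500313282013)
top stopper 1043 [[0.3716 0.2675 0.102 ]]
((371.7503967285156, 267.3037109375), (12.0841646194458, 24.32874870300293), 3.9610674381256104)
post 5893 [0.5093 0.5154 0.125 ] ((509.4578857421875, 515.4669189453125), (49.40577697753906, 31.99041748046875), 14.589448928833008)
post 6102 [0.5399 0.3955 0.125 ] ((540.4386596679688, 395.65716552734375), (51.469322204589844, 32.675350189208984), 14.188788414001465)
mid [0.5245913  0.45542634 0.125     ] 0.12377289225471551 -75.65252587693705
both (array([0.37016452, 0.29488199, 1.63123695]), np.float64(0.16234996827631343))
```

```bash
cat > go.py <<'E'
import sys,numpy as np
from scipy.spatial.transform import Rotation as Ro
from plant import bot
def go(x,y,z,ang):  # target TCP, tool-y world angle (deg, mod 180)
    s=bot.read_state();R=Ro.from_quat(s['orientation']).as_matrix();p=s['tool_pos']
    d=R.T@(np.array([x,y,z])-p)*1000; a=np.degrees(np.arctan2(R[1,1],R[0,1]))
    k=(ang-a+90)%180-90
    print('t%.2f'%s['time_s'],'p',p.round(4),'tilt',R[:,2].round(4),'ya %.2f'%a,'w',round(s['gripper_width'],4),'F',s['contact_force'].round(1),'| shift',d.round(1),'yaw',round(-np.radians(k),4),'q6',s['q'][5].round(2))
if __name__=='__main__': go(*map(float,sys.argv[1:5]))
E
python3 go.py .473 .395 .1 104.35
```

```text
t0.10 p [0.2616 0.5393 0.2219] tilt [-9.0e-04 -1.4e-03 -1.0e+00] ya 64.11 w 0.0879 F [-0.4  0.2  1.1] | shift [-253.2  -37.3  121.9] yaw -0.7022 q6 -0.12
```

Call:
{"op": "jog_arm", "data": {"plan": [[[-40,-6,0],0,0],[[-80,-12,0],0,0],[[-120,-18,0],0,0],[[-160,-24,0],0,0],[[-200,-30,0],0,0]]}}

```text
time_s: 0.52
tool_pos: [0.4298, 0.4241, 0.2223]
orientation: [0.224, 0.975, -0.0, -0.0]
contact_force: [0.8, 1.1, -0.5]
gripper_width: 0.0579
grasp_force: 0.0
```

Call:
{"op": "jog_arm", "data": {"plan": [[[-30,-4,20],-0.12,0],[[-53,-7,50],-0.24,0],[[-53,-7,85],-0.36,0],[[-53,-7,85],-0.48,0],[[-53,-7,85],-0.6,0]]}}

```text
time_s: 0.93
tool_pos: [0.4719, 0.394, 0.1343]
orientation: [-0.076, 0.997, -0.002, -0.003]
contact_force: [0.4, -0.4, 0.1]
gripper_width: 0.0249
grasp_force: 0.0
```

```bash
python3 go.py .473 .395 .075 104.35
```

```text
t0.93 p [0.4719 0.394  0.1343] tilt [-0.0055 -0.0036 -1.    ] ya 98.74 w 0.0249 F [ 0.4 -0.4  0.1] | shift [-1.6  1.  59.3] yaw -0.0978 q6 -1.14
```

Call:
{"op": "jog_arm", "data": {"plan": [[[-1,1,20],-0.1,0],[[-1,1,40],-0.1,0],[[-1,1,59],-0.1,0],[[-1,1,59],-0.1,0],[[-1,1,59],-0.1,0]]}}

```text
time_s: 1.35
tool_pos: [0.4732, 0.3964, 0.0775]
orientation: [-0.124, 0.992, -0.001, -0.002]
contact_force: [0.4, 0.2, 0.8]
gripper_width: 0.0009
grasp_force: 0.0
```

```bash
python3 go.py .473 .395 .052 104.35; python3 - <<'E'
from fit import *
o=[]
for n,b in dict(scene=(165,245,190,250),top=(150,230,150,210)).items():
    f=grab(n);o.append(cv2.resize(f['color'][b[2]:b[3],b[0]:b[1]],(400,300),interpolation=cv2.INTER_CUBIC))
cv2.imwrite('pics/a.png',np.hstack(o))
E
```

```text
t1.35 p [0.4732 0.3964 0.0775] tilt [-0.0028 -0.0019 -1.    ] ya 104.22 w 0.0009 F [0.4 0.2 0.8] | shift [ 0.4 -1.3 25.5] yaw -0.0023 q6 -1.23
```

View pics/a.png

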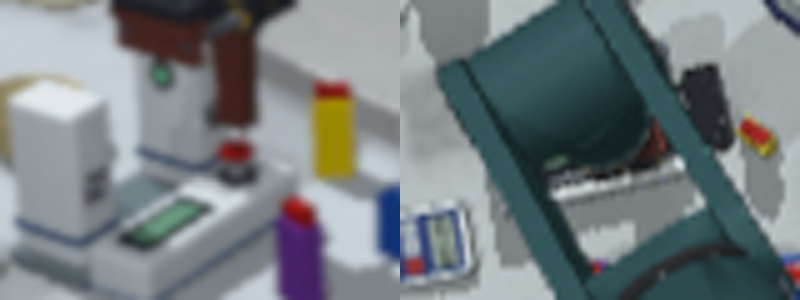

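The left view shows the shut fingers directly above the red plunger head, with the head at (237,150). I press down in steps.

Call:
{"op": "jog_arm", "data": {"plan": [[[0,0,8],0,0],[[0,0,14],0,0],[[0,0,19],0,0],[[0,0,22],0,0],[[0,0,22],0,0]]}}

```text
time_s: 1.87
tool_pos: [0.4745, 0.3974, 0.0563]
orientation: [-0.124, 0.992, 0.0, 0.0]
contact_force: [0.2, 0.0, 2.5]
gripper_width: 0.0006
grasp_force: 1.4
```

Call:
{"op": "jog_arm", "data": {"plan": [[[0,0,2],0,0],[[0,0,3],0,0],[[0,0,4],0,0],[[0,0,4],0,0]]}}

```text
time_s: 2.2
tool_pos: [0.4745, 0.3974, 0.0528]
orientation: [-0.124, 0.992, 0.0, 0.0]
contact_force: [0.6, 0.5, 3.6]
gripper_width: 0.0007
grasp_force: 1.8
```

Call:
{"op": "jog_arm", "data": {"plan": [[[0,0,1],0,0],[[0,0,1.5],0,0],[[0,0,1.5],0,0]]}}

```text
time_s: 2.45
tool_pos: [0.4746, 0.3974, 0.0522]
orientation: [-0.124, 0.992, 0.0, 0.0]
contact_force: [-0.8, -1.1, 10.5]
gripper_width: 0.0003
grasp_force: 5.2
```

Call:
{"op": "jog_arm", "data": {"plan": [[[0,0,0.5],0,0],[[0,0,1],0,0],[[0,0,1],0,0]]}}

```text
time_s: 2.7
tool_pos: [0.4746, 0.3974, 0.0521]
orientation: [-0.124, 0.992, 0.0, 0.001]
contact_force: [-2.9, -2.3, 17.0]
gripper_width: -0.0002
grasp_force: 8.6
```

Hard stop reached: the force rose to 17 N with no further travel. I release it and go up.

Call:
{"op": "jog_arm", "data": {"plan": [[[0,0,-15],0,0],[[0,0,-50],0,0],[[0,0,-90],0,20],[[0,0,-110],0,40],[[0,0,-110],0,50]]}}

```text
time_s: 3.12
tool_pos: [0.4766, 0.3988, 0.1651]
orientation: [-0.124, 0.992, 0.002, 0.003]
contact_force: [-0.6, 0.4, -0.2]
gripper_width: 0.0167
grasp_force: 0.0
```

```bash
python3 go.py .3716 .2678 .15 3.6;python3 - <<'E'
from fit import *
f=grab('scene');b=(155,285,190,270)
for k in(0,1):
    c=up(f,b);h=hsv(c);H,s,V=h[...,0],h[...,1],h[...,2];red=((H<8)|(H>170))&(s>110)&(V>60)
    m=biggest(red,(456,243));p=np.argwhere(m)[:,::-1];print(len(p),unproj(f,p.mean(0)[None],b,.062));f=pickle.load(open('pics/scene.pkl','rb'))
    break
E
```

```text
t3.12 p [0.4766 0.3988 0.1651] tilt [ 0.0065  0.0042 -1.    ] ya 104.23 w 0.0167 F [-0.6  0.4 -0.2] | shift [ 134.1 -101.2   13.8] yaw -1.3852 q6 -1.23
1297 [[0.47142519 0.40296121 0.062     ]]
```

Call:
{"op": "jog_arm", "data": {"plan": [[[27,-20,0],0.12,60],[[54,-40,0],0.24,60],[[81,-60,0],0.36,60],[[107,-80,0],0.48,60],[[134,-101,0],0.6,60]]}}

```text
time_s: 3.58
tool_pos: [0.3664, 0.2644, 0.1581]
orientation: [0.178, 0.984, -0.001, -0.002]
contact_force: [0.1, -0.2, 0.3]
gripper_width: 0.054
grasp_force: 0.0
```

Call:
{"op": "jog_arm", "data": {"plan": [[[0,0,0],0.12,60],[[0,0,0],0.24,60],[[0,0,0],0.36,60],[[0,0,0],0.48,60],[[0,0,0],0.6,60]]}}

```text
time_s: 4.0
tool_pos: [0.3674, 0.2653, 0.1583]
orientation: [0.461, 0.887, -0.002, -0.001]
contact_force: [-1.1, -0.2, -0.1]
gripper_width: 0.06
grasp_force: 0.0
```

Call:
{"op": "jog_arm", "data": {"plan": [[[0,0,0],0.12,60],[[0,0,0],0.24,60],[[0,0,0],0.36,60],[[0,0,0],0.48,60],[[0,0,0],0.557,60]]}}

```text
time_s: 4.42
tool_pos: [0.3674, 0.2654, 0.1583]
orientation: [0.687, 0.727, -0.002, -0.001]
contact_force: [-0.3, 0.1, -0.1]
gripper_width: 0.0601
grasp_force: 0.0
```

```bash
python3 go.py .3716 .2678 .115 3.6
```

```text
t4.42 p [0.3674 0.2654 0.1583] tilt [-0.0038 -0.0021 -1.    ] ya 3.20 w 0.0601 F [-0.3  0.1 -0.1] | shift [ 2.2  4.5 43.2] yaw -0.0069 q6 0.42
```

Call:
{"op": "jog_arm", "data": {"plan": [[[2,4.5,20],0,60],[[2,4.5,43],0,60],[[2,4.5,43],0,60],[[2,4.5,43],0,60]]}}

```text
time_s: 4.75
tool_pos: [0.371, 0.2673, 0.1152]
orientation: [0.685, 0.729, -0.003, -0.001]
contact_force: [0.5, -0.2, 0.5]
gripper_width: 0.0599
grasp_force: 0.0
```

```bash
python3 go.py .3716 .2678 .053 3.6; python3 - <<'E'
from fit import *
o=[]
for n,b in dict(scene=(215,295,180,240),top=(190,270,170,230)).items():
    f=grab(n);o.append(cv2.resize(f['color'][b[2]:b[3],b[0]:b[1]],(400,300) if n=='top' else (800,600),interpolation=cv2.INTER_CUBIC))
cv2.imwrite('pics/b.png',o[0])
f=pickle.load(open('pics/scene.pkl','rb'))
s=bot.read_state();p=s['tool_pos'];print('tcp px',proj(f,[p,[.3716,.2678,.102],[.3716,.2678,.045]]))
E
```

```text
t4.75 p [0.371  0.2673 0.1152] tilt [-0.0058 -0.0031 -1.    ] ya 3.55 w 0.0599 F [ 0.5 -0.2  0.5] | shift [ 0.6  1.  62.2] yaw -0.0008 q6 0.41
tcp px [[260.56441985 202.82337319]
 [260.90941724 206.93755271]
 [260.67905431 221.92635491]]
```

View pics/b.png

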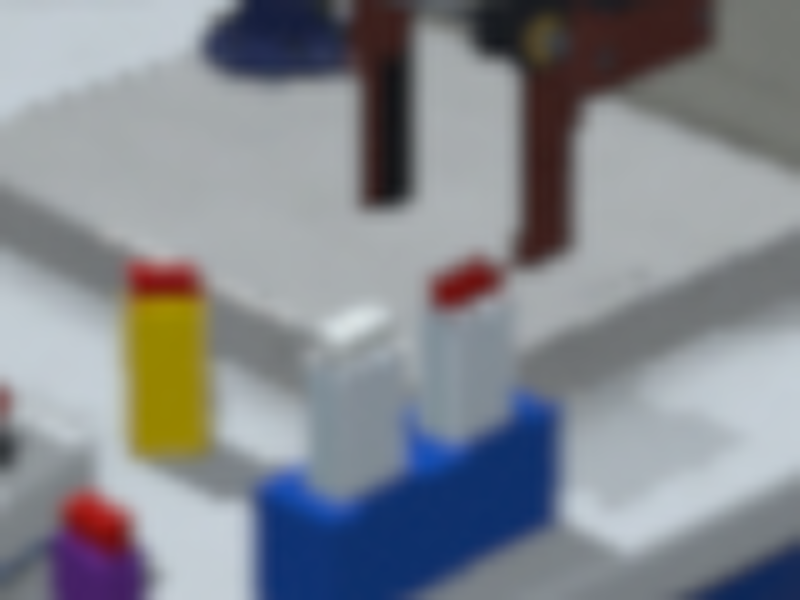

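The fingertips at (388,207) and (545,262) straddle the red stopper at (467,275), with their midpoint above it. I descend.

Call:
{"op": "jog_arm", "data": {"plan": [[[0.5,1,20],0,60],[[0.5,1,40],0,60],[[0.5,1,55],0,60],[[0.5,1,62],0,60],[[0.5,1,62],0,60]]}}

```text
time_s: 5.27
tool_pos: [0.3739, 0.2688, 0.0546]
orientation: [0.685, 0.729, -0.001, -0.0]
contact_force: [0.3, -0.8, -0.3]
gripper_width: 0.06
grasp_force: 0.0
```

```bash
python3 go.py .3716 .2678 .053 3.6; python3 - <<'E'
from fit import *
b=(215,295,180,240);f=grab('scene')
cv2.imwrite('pics/c.png',cv2.resize(f['color'][b[2]:b[3],b[0]:b[1]],(800,600),interpolation=cv2.INTER_CUBIC))
E
```

```text
t5.27 p [0.3739 0.2688 0.0546] tilt [-1.6e-03 -9.0e-04 -1.0e+00] ya 3.55 w 0.06 F [ 0.3 -0.8 -0.3] | shift [-0.9 -2.4  1.6] yaw -0.0008 q6 0.41
```

View pics/c.png

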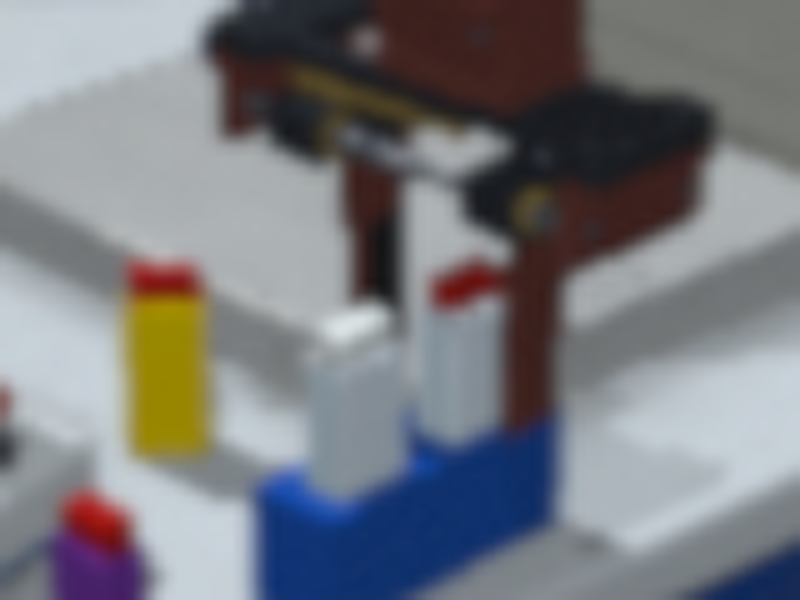

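The fingers are around the cell, with the tips at rack-top level and both clear of the glass. I correct the offset and close.

Call:
{"op": "jog_arm", "data": {"plan": [[[-1,-2,1],0,60],[[-1,-2,1],0,60],[[-1,-2,1],0,30],[[-1,-2,1],0,15],[[-1,-2,1],0,10]]}}

```text
time_s: 5.73
tool_pos: [0.3729, 0.2682, 0.0546]
orientation: [0.685, 0.729, 0.0, 0.0]
contact_force: [0.1, 0.3, 0.6]
gripper_width: 0.0434
grasp_force: 0.0
```

```bash
python3 go.py .3716 .2678 .053 3.6
```

```text
t5.73 p [0.3729 0.2682 0.0546] tilt [ 8.e-04  4.e-04 -1.e+00] ya 3.56 w 0.0434 F [0.1 0.3 0.6] | shift [-0.3 -1.3  1.6] yaw -0.0008 q6 0.41
```

Call:
{"op": "jog_arm", "data": {"plan": [[[0,-1,0],0,30],[[0,-1,0],0,25],[[0,-1,0],0,22],[[0,-1,0],0,16],[[0,-1,0],0,10]]}}

```text
time_s: 6.15
tool_pos: [0.3715, 0.268, 0.0541]
orientation: [0.685, 0.729, -0.0, -0.0]
contact_force: [-0.4, -0.1, 1.1]
gripper_width: 0.0178
grasp_force: 30.0
```

Call:
{"op": "jog_arm", "data": {"plan": [[[0,0,0],0,10],[[0,0,0],0,5],[[0,0,0],0,5],[[0,0,0],0,5]]}}

```text
time_s: 6.48
tool_pos: [0.3715, 0.268, 0.0541]
orientation: [0.685, 0.729, -0.0, -0.0]
contact_force: [-0.1, 0.3, 0.8]
gripper_width: 0.0178
grasp_force: 30.0
```

```bash
python3 go.py .3716 .2678 .053 3.6; python3 -c "
from plant import bot;s=bot.read_state();print(s['grasp_force'],s['wrist_torque'])"
```

```text
t6.48 p [0.3715 0.268  0.0541] tilt [-1.e-04 -1.e-04 -1.e+00] ya 3.55 w 0.0178 F [-0.1  0.3  0.8] | shift [-0.2  0.1  1.1] yaw -0.0009 q6 0.41
30.000048279762268 [-0.07303157  0.11867251  0.04136629]
```

Gripped at 17.8 mm and 30 N. I lift straight up.

Call:
{"op": "jog_arm", "data": {"plan": [[[0,0,-4],0,5],[[0,0,-10],0,5],[[0,0,-20],0,5],[[0,0,-35],0,5],[[0,0,-50],0,5]]}}

```text
time_s: 6.9
tool_pos: [0.3713, 0.2678, 0.1049]
orientation: [0.685, 0.729, -0.0, -0.0]
contact_force: [0.4, -0.4, 0.3]
gripper_width: 0.0176
grasp_force: 30.0
```

Call:
{"op": "jog_arm", "data": {"plan": [[[0,0,-30],0,5],[[0,0,-60],0,5],[[0,0,-90],0,5],[[0,0,-100],0,5],[[0,0,-100],0,5]]}}

```text
time_s: 7.32
tool_pos: [0.3736, 0.2691, 0.2076]
orientation: [0.685, 0.729, 0.003, 0.001]
contact_force: [-1.0, -0.6, -1.0]
gripper_width: 0.0177
grasp_force: 30.0
```

```bash
cat > ph.py <<'E'
from fit import *
# model fit: two post boxes (silhouettes) in scene view; free x,y,yaw of photometer. post depth PL along x
E
python3 go.py .5246 .4554 .2 14.35; python3 - <<'E'
from fit import *
f=grab('scene');b=(155,285,170,270)
c=up(f,b);cv2.imwrite('pics/d.png',cv2.resize(c,(780,600)))
W=world(f)[b[2]:b[3],b[0]:b[1]]
m=(W[...,2]>.121)&(W[...,2]<.129);w=W[m]
for nm,k in(('L',w[:,1]>.455),('R',w[:,1]<.455)):
    x=w[k];print(nm,len(x),x.mean(0).round(4),cv2.minAreaRect(x[:,:2].astype(np.float32)*1000))
T=pickle.load(open('pics/top.pkl','rb'))
s=bot.read_state()
E
```

```text
t7.32 p [0.3736 0.2691 0.2076] tilt [ 0.0061  0.0031 -1.    ] ya 3.56 w 0.0177 F [-1.  -0.6 -1. ] | shift [176.6 162.3   9.1] yaw -0.1884 q6 0.41
L 105 [0.5025 0.5179 0.1258] ((506.6459045410156, 516.9437866210938), (57.41543197631836, 39.60044479370117), 17.905405044555664)
R 100 [0.5477 0.3545 0.1255] ((642.0880126953125, 216.973388671875), (267.3028564453125, 421.61590576171875), 0.644883930683136)
```

View pics/d.png

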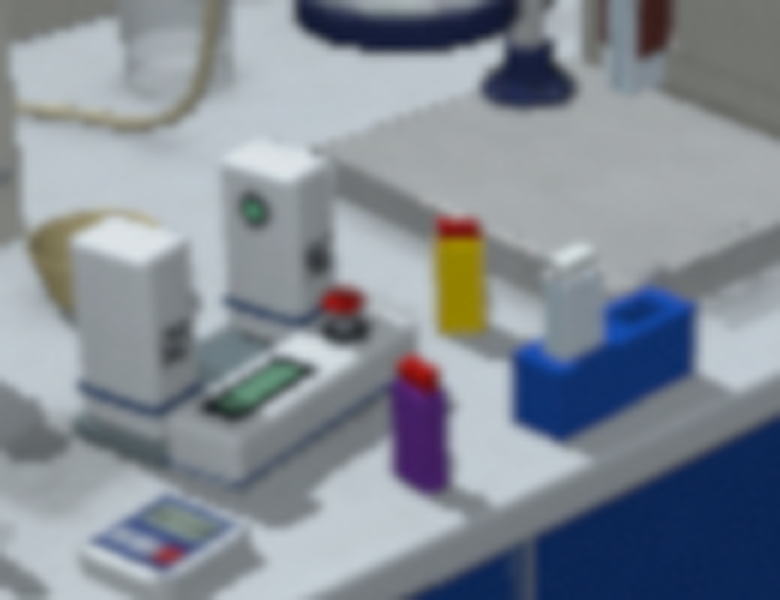

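The view shows the posts unoccluded: top faces centred near (131,240) and (276,162), the detector lens at (254,209), the white cell still in the rack and the red cell's pocket empty. I refine the photometer pose from edge profiles in both views.

```bash
python3 - <<'E'
from fit import *
from scipy.ndimage import map_coordinates
fs=pickle.load(open('pics/scene.pkl','rb')); ft=pickle.load(open('pics/top.pkl','rb'))
it=cv2.imread('pics/top0.png').astype(float).mean(2); isc=fs['color'].astype(float).mean(2)
def samp(n,P):
    if n=='top': uv=(proj(ft,P)+.5)*(800/512)-.5; im=it
    else: uv=proj(fs,P); im=isc
    return map_coordinates(im,[uv[...,1],uv[...,0]],order=1)
M=np.array([.5246,.4554]);a=np.radians(104.35);X=np.array([np.cos(a),np.sin(a)]);Y=np.array([-X[1],X[0]])
def pw(x,y,z): 
    x,y,z=np.broadcast_arrays(x,y,z); q=M+x[...,None]*X+y[...,None]*Y; return np.concatenate([q,z[...,None]],-1)
print('tilt check lens/scene px',proj(fs,pw(np.array([-40,-40.])/1e3,0.,np.array([.1,.125]))))
g=np.arange(-50,51,4)/1000
for n in('top','scene'):
    for xs in((52,56,60,64,68),(-68,-64,-60,-56,-52)):
        I=np.mean([samp(n,pw(x/1e3,g,.125)) for x in xs],0); print(n,'post y prof',xs[2],dict(zip((g*1000).astype(int).tolist(),I.astype(int).tolist())))
    for s in(1,-1):
        h=s*np.arange(28,100,4)/1000
        I=np.mean([samp(n,pw(h,y/1e3,.125)) for y in(-15,-8,0,8,15)],0);print(n,'post x prof',dict(zip((h*1000).astype(int).tolist(),I.astype(int).tolist())))
    h=np.arange(70,105,3)/1000
    for xs in((10,30,50,70),(-30,-40,-60,-70)):
        I=np.mean([samp(n,pw(x/1e3,h,.036)) for x in xs],0);print(n,'box front',dict(zip((h*1000).round().astype(int).tolist(),I.astype(int).tolist())))
# overlay for viewing
im=cv2.resize(fs['color'][190:270,155:285],None,fx=6,fy=6,interpolation=cv2.INTER_CUBIC)
def line(P,c):
    q=(proj(fs,P)-[155,190]+.5)*6-.5; cv2.polylines(im,[np.round(q).astype(int)],True,c,1)
for s in(1,-1):
    line(pw(np.array([42,80,80,42])*s/1e3,np.array([-28,-28,28,28])/1e3,.125),(0,0,255))
line(pw(np.array([-83,83,83,-83])/1e3,np.array([33,33,85,85])/1e3,.036),(0,200,0))
line(pw(np.array([-40.1,-40])/1e3,0.,np.array([.09,.11])),(255,0,255))
cv2.imwrite('pics/e.png',im)
E
```

```text
tilt check lens/scene px [[196.23543944 205.07518882]
 [195.90714531 198.39161498]]
top post y prof 60 {-50: 120, -46: 119, -42: 120, -38: 124, -34: 126, -30: 132, -26: 178, -22: 216, -18: 220, -14: 220, -10: 221, -6: 221, -2: 221, 2: 220, 6: 220, 10: 221, 14: 221, 18: 222, 22: 216, 26: 171, 30: 106, 34: 77, 38: 67, 42: 78, 46: 98, 50: 121}
top post y prof -60 {-50: 123, -46: 126, -42: 150, -38: 177, -34: 184, -30: 184, -26: 197, -22: 215, -18: 221, -14: 221, -10: 221, -6: 221, -2: 221, 2: 221, 6: 221, 10: 221, 14: 222, 18: 222, 22: 220, 26: 184, 30: 119, 34: 81, 38: 62, 42: 61, 46: 81, 50: 117}
top post x prof {28: 103, 32: 97, 36: 86, 40: 78, 44: 152, 48: 213, 52: 221, 56: 220, 60: 220, 64: 220, 68: 220, 72: 221, 76: 216, 80: 162, 84: 129, 88: 129, 92: 138, 96: 143}
top post x prof {-28: 127, -32: 128, -36: 129, -40: 127, -44: 156, -48: 216, -52: 222, -56: 221, -60: 221, -64: 221, -68: 221, -72: 222, -76: 213, -80: 152, -84: 98, -88: 107, -92: 130, -96: 161}
top box front {70: 81, 73: 100, 76: 147, 79: 176, 82: 162, 85: 125, 88: 104, 91: 109, 94: 119, 97: 120, 100: 118, 103: 117}
t
[... 588 characters left out ...]
11, 26: 190, 30: 165, 34: 146, 38: 136, 42: 129, 46: 124, 50: 119}
scene post x prof {28: 196, 32: 193, 36: 189, 40: 190, 44: 201, 48: 214, 52: 220, 56: 223, 60: 224, 64: 224, 68: 224, 72: 223, 76: 216, 80: 199, 84: 177, 88: 159, 92: 147, 96: 140}
scene post x prof {-28: 158, -32: 160, -36: 166, -40: 181, -44: 200, -48: 214, -52: 222, -56: 224, -60: 225, -64: 224, -68: 223, -72: 221, -76: 215, -80: 205, -84: 193, -88: 188, -92: 187, -96: 188}
scene box front {70: 109, 73: 134, 76: 157, 79: 166, 82: 164, 85: 153, 88: 141, 91: 131, 94: 125, 97: 123, 100: 122, 103: 120}
scene box front {70: 148, 73: 154, 76: 156, 79: 155, 82: 152, 85: 146, 88: 140, 91: 137, 94: 138, 97: 142, 100: 146, 103: 147}
```

View pics/e.png

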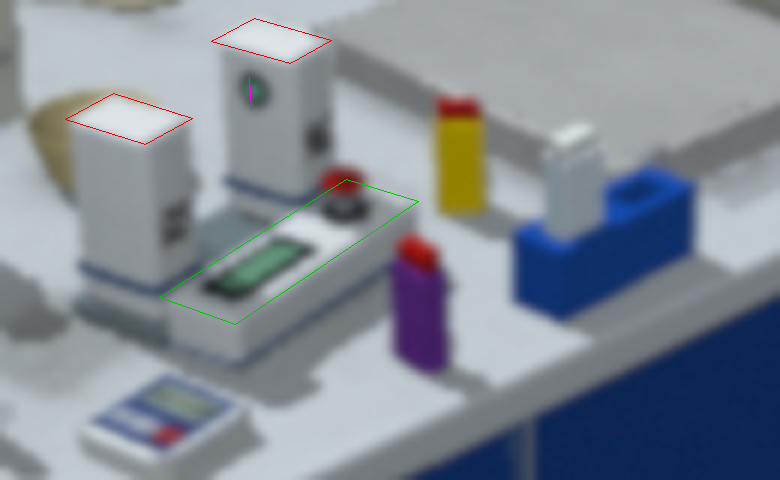

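The overlay lies on the post tops and control box within about 1 mm in both views. The pose is good: mid (0.5246, 0.4554), yaw 14.35°. I move over it.

Call:
{"op": "jog_arm", "data": {"plan": [[[25,23,2],0,5],[[55,50,4],0,5],[[85,78,6],-0.05,5],[[115,106,8],-0.1,5],[[145,133,8],-0.15,5]]}}

```text
time_s: 7.78
tool_pos: [0.4952, 0.4215, 0.1935]
orientation: [0.627, 0.779, -0.002, -0.0]
contact_force: [0.9, -0.5, -0.3]
gripper_width: 0.0181
grasp_force: 30.0
```

Call:
{"op": "jog_arm", "data": {"plan": [[[10,10,0],-0.02,5],[[20,19,0],-0.038,5],[[26,25,0],-0.038,5],[[26,25,0],-0.038,5],[[26,25,0],-0.038,5]]}}

```text
time_s: 8.2
tool_pos: [0.5135, 0.4509, 0.1947]
orientation: [0.614, 0.79, -0.001, -0.0]
contact_force: [-0.5, -0.1, 0.2]
gripper_width: 0.018
grasp_force: 30.0
```

```bash
python3 go.py .5246 .4554 .0941 14.35
```

```text
t8.20 p [0.5135 0.4509 0.1947] tilt [-0.0021 -0.0018 -1.    ] ya 14.30 w 0.018 F [-0.5 -0.1  0.2] | shift [  1.7  12.2 100.6] yaw -0.0008 q6 0.37
```

Call:
{"op": "jog_arm", "data": {"plan": [[[2,12,0],0,5],[[2,12,0],0,5],[[2,12,15],0,5],[[2,12,35],0,5],[[2,12,55],0,5]]}}

```text
time_s: 8.62
tool_pos: [0.5251, 0.4558, 0.1414]
orientation: [0.614, 0.79, 0.0, 0.0]
contact_force: [-0.6, -0.9, -0.4]
gripper_width: 0.0182
grasp_force: 30.0
```

Call:
{"op": "jog_arm", "data": {"plan": [[[0,0,15],0,5],[[0,0,30],0,5],[[0,0,42],0,5],[[0,0,45],0,5],[[0,0,45],0,5]]}}

```text
time_s: 9.03
tool_pos: [0.5244, 0.4556, 0.0952]
orientation: [0.614, 0.79, -0.001, -0.0]
contact_force: [-0.3, 1.0, -0.6]
gripper_width: 0.0181
grasp_force: 30.0
```

Call:
{"op": "jog_arm", "data": {"plan": [[[0,0,0],0,5],[[0,0,0],0,5],[[0,0,0],0,5],[[0,0,0],0,5]]}}

```text
time_s: 9.37
tool_pos: [0.5259, 0.4569, 0.0971]
orientation: [0.613, 0.79, 0.001, 0.0]
contact_force: [-0.4, -0.1, -0.1]
gripper_width: 0.018
grasp_force: 30.0
```

```bash
python3 go.py .5246 .4554 .0941 14.35
```

```text
t9.37 p [0.5259 0.4569 0.0971] tilt [ 1.2e-03  8.0e-04 -1.0e+00] ya 14.33 w 0.018 F [-0.4 -0.1 -0.1] | shift [-1.1 -1.6  3. ] yaw -0.0004 q6 0.37
```

Call:
{"op": "jog_arm", "data": {"plan": [[[-1,-1.5,3],0,5],[[-1,-1.5,3],0,5],[[-1,-1.5,3],0,5],[[-1,-1.5,3],0,5],[[-1,-1.5,3],0,5]]}}

```text
time_s: 9.78
tool_pos: [0.5242, 0.4552, 0.0931]
orientation: [0.613, 0.79, -0.0, 0.0]
contact_force: [0.2, -0.9, -0.7]
gripper_width: 0.0179
grasp_force: 30.0
```

Call:
{"op": "jog_arm", "data": {"plan": [[[0,0,0],0,5],[[0,0,0],0,5],[[0,0,0],0,5],[[0,0,0],0,5],[[0,0,0],0,5]]}}

```text
time_s: 10.2
tool_pos: [0.5242, 0.4552, 0.0931]
orientation: [0.613, 0.79, -0.0, -0.0]
contact_force: [-0.2, -0.4, -1.4]
gripper_width: 0.0181
grasp_force: 30.0
```

```bash
python3 go.py .5246 .4554 .0941 14.35; python3 - <<'E'
from fit import *
fs=grab('scene')
b=(170,220,185,223)
M=np.array([.5246,.4554]);a=np.radians(104.35);X=np.array([np.cos(a),np.sin(a)]);Y=np.array([-X[1],X[0]])
def pw(x,y,z): q=M+x/1e3*X+y/1e3*Y; return [*q,z]
im=cv2.resize(fs['color'][b[2]:b[3],b[0]:b[1]],None,fx=16,fy=15.5,interpolation=cv2.INTER_CUBIC)
for P,c in [([pw(i,j,z) for i,j in((-15,-9),(15,-9),(15,9),(-15,9))],(0,0,255)) for z in(.07,.13)]+[([pw(i,j,.142) for i,j in((-13,-7),(13,-7),(13,7),(-13,7))],(0,255,0))]:
    q=(proj(fs,np.array(P))-[b[0],b[2]]+.5)*[16,15.5]-.5; cv2.polylines(im,[np.round(q).astype(int)],True,c,1)
cv2.imwrite('pics/g.png',im)
E
```

```text
t10.20 p [0.5242 0.4552 0.0931] tilt [-1.e-04 -1.e-04 -1.e+00] ya 14.33 w 0.0181 F [-0.2 -0.4 -1.4] | shift [ 0.1  0.4 -1. ] yaw -0.0004 q6 0.37
```

View pics/g.png

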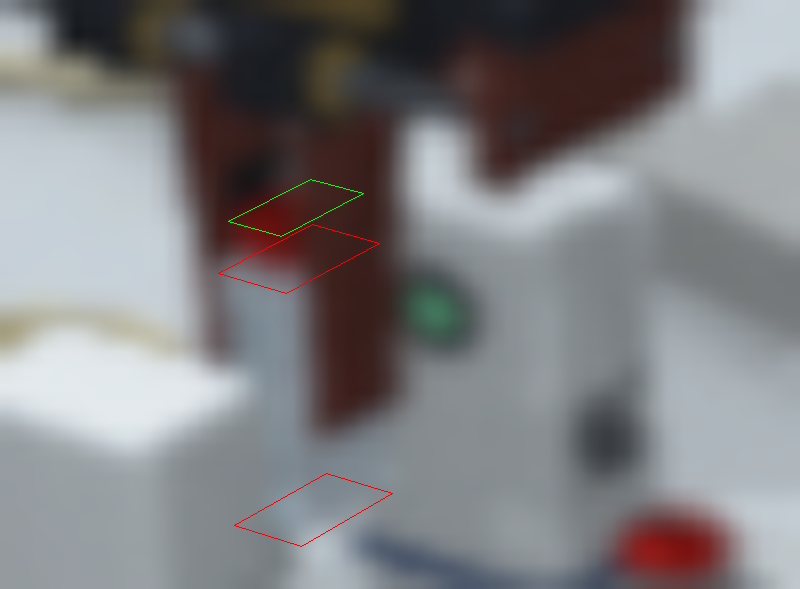

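The view shows the red-stoppered cell upright between the lenses. It is shifted from the overlay by the same ~0.8 px camera bias that the posts show, so it is centred. I raise it 1 mm, let it settle and check.

Call:
{"op": "jog_arm", "data": {"plan": [[[0,0.4,-1],0,5],[[0,0.4,-1],0,5],[[0,0.4,-1],0,5],[[0,0.4,-1],0,5],[[0,0.4,-1],0,5]]}}

```text
time_s: 10.67
tool_pos: [0.5246, 0.4553, 0.0941]
orientation: [0.613, 0.79, -0.0, 0.0]
contact_force: [-0.3, 0.8, -0.1]
gripper_width: 0.0177
grasp_force: 30.0
```

Call:
{"op": "jog_arm", "data": {"plan": [[[0,0,0],0,5],[[0,0,0],0,5],[[0,0,0],0,5],[[0,0,0],0,5],[[0,0,0],0,5]]}}

```text
time_s: 11.08
tool_pos: [0.5246, 0.4553, 0.0941]
orientation: [0.613, 0.79, -0.0, -0.0]
contact_force: [-0.1, 0.2, -0.7]
gripper_width: 0.0178
grasp_force: 30.0
```

```bash
python3 go.py .5246 .4554 .0941 14.35
```

```text
t11.08 p [0.5246 0.4553 0.0941] tilt [-1.e-04 -1.e-04 -1.e+00] ya 14.32 w 0.0178 F [-0.1  0.2 -0.7] | shift [ 0.1  0.1 -0. ] yaw -0.0004 q6 0.37
```

```bash
python3 -c "
from plant import bot;print(bot.job_done())"
```

```text
the job is handed in; nothing more can be done
None
```

I pressed the zero plunger to its stop and let it come back up with both cells in the rack; the red-stoppered cell is now gripped by its frosted faces and held upright and steady mid-beam (within about 2 mm by camera), and the job is handed in at about 11 s.

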